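# Shut and latch the bench tool chest

## Task

Shut up the green tool chest for the night, pushing with the fingertips only: push its drawer fully home, then swing the raised lid right down over the drawer front, then push the black thumb tab on top of the lid to the left (as you face the chest's front) as far as it will go, so that the lid is latched. Do not grip, lift or shove the chest along the bench, leave the hex key and the marker lying in the tray, and leave the steel cup, the two small bottles and the pink tub beside it standing where they are.

Things in the scene. Friction and masses are not known exactly. Their poses are not given: they have to be found in the camera images.
- chest: Green steel tool chest, loose on four rubber feet, 4 to 6 kg; a push of 20 to 40 N shoves it. Origin: centre of its underside. x runs from front to back, y to the left as one faces the front, z up. Body 125 deep (x -62.5..62.5 mm), 220 wide (y -110..110), 72 high without lid. Open tray under the lid (floor 55 mm up), one drawer below it.
- drawer (a joint): Drawer travel (m): 0 fully home, growing as it comes out towards chest -x, at most 0.075; starts 0.025 to 0.042. Friction about 2 N, stays where left. Its front, flush with the body at chest x = -62.5 mm when home, is 208 mm wide and spans 10 to 51 mm above the bench. Out by over 4 mm it stops the lid: the lid's apron lands on it.
- drawer_pull (a point): Centre of the outer face of the drawer's steel finger pull, a 90 mm wide lip that stands 12 mm out from the drawer front, 19 to 31 mm above the bench; this point is 25 mm above the bench, at chest x = -75 mm when the drawer is home. Moves with the drawer; axes parallel to the chest's.
- lid (a joint): Lid angle (rad): 0 fully shut, 1.57 with the lid's upper face upright; starts 0.95 to 1.35. Stiff friction hinge: the lid stays at any angle and must be pushed all the way, with about 1 to 5 N near its front edge.
- chest_hinge (a point): Middle of the lid's hinge line at the back of the chest (chest x = +70.5 mm, 45 mm above the bench); the hinge axis runs along the chest's y; axes parallel to the chest's.
- lid_edge (a point): Middle of the lid's upper front edge; when shut 140 mm in front of the hinge line and 32 mm above it. Turns with the lid: x runs in the upper face towards the hinge, y along the edge, z out of the upper face. Lid 139 x 234 mm, with a 35 mm apron hanging from this edge. The upper face is flat (a raised panel under 2 mm) but for the latch, which takes up y -30 to 48 mm within 35 mm of the edge.
- latch_tab (a point): Centre of the top of the latch's black thumb tab: 14 mm (x) by 16 mm (y), standing 13 mm above the 5 mm high slide plate; this point is 18 mm above the lid's upper face and 20 mm behind its front edge. Moves with lid and latch; axes as lid_edge's.
- latch (a joint): Latch travel (m) along the lid's +y: 0 open (tab at mid-width), 0.018 fully latched, with a hook under a keeper in the tray that holds the lid down; starts 0 to 0.004. Friction about 1.5 N, stays where left. The hook passes under the keeper only with the lid below about 0.02 rad; slid early it lands on the keeper and props the lid open.
- hex_key_1: Black hex key 84 x 33 x 5 mm lying loose in the tray; origin at the centre of its underside. Stays there.
- marker_1: Black marker, 132 mm long, 16 mm thick, lying loose in the tray; origin at the centre of its underside. Stays there; the shut lid clears it.
- cup_1: Steel cup, 72 mm wide, 82 mm high, standing loose a little off the chest's -y side; origin at the centre of its underside. Bystander.
- bottle_1: Amber dye bottle with black cap, 42 mm wide, 85 mm high, standing loose a little off the chest's -y side; origin at the centre of its underside. Bystander.
- bottle_2: Dark dropper bottle with white cap, 30 mm wide, 62 mm high, standing loose at the chest's +y side; origin at the centre of its underside. Bystander.
- tub_a: Open pink gel tub, 96 mm wide, 55 mm high, standing loose beyond the chest's -y side; origin at the centre of its underside. Bystander.

How it is judged:
By the outcome, as a careful person would: the job done as asked, in the order asked, and still so for the second after the job is handed in, with the robot touching nothing.
It also fails if it takes over 61 s, if anything falls off the work surface, if the arm or the gripper's body presses on something with over 40 N, if the wrist force passes 120 N, or if a joint passes its speed limit or range.

## Robot

A 6-joint arm with a two-finger parallel gripper is mounted at the origin on a cart in front of the work surface, level with it; the furniture and walls round the work are solid. World frame = base frame: x ahead of the robot, y to its left, z up, the work surface at z = 0. Lengths are in m, angles in rad, forces in N, time in s.
With the tool pointing down it reaches from about 0.25 to 0.775 m from the base axis. Payload 4 kg.
Tool frame: the origin (TCP) lies midway between the tips of the shut fingers; the grasp point (between the pads) lies 19 mm behind it; z points along the fingers, y is the direction in which the jaws open and shut (so a half turn about z gives the same grasp; the last joint's range is limited). The gripper opens to 85 mm and grips with 20 to 120 N. Pads are 22 mm wide; open, the fingers measure 114 mm over their backs; the gripper's body (76 mm by 85 mm) begins 54 mm behind the grasp point. The pads swing forward as they close: fully open they stand 13 mm farther back than shut.
Start: joints at [1.108, 0.087, 1.371, -0, 1.684, -0.103], TCP at [0.194, 0.515, 0.231] pointing down, gripper open.
Joint ranges: [-3.1, 3.1], [-0.76, 2.03], [0.27, 2.55], [-1.08, 4.22], [0.17, 2.65], [-2.57, 2.57]. Speed limits (rad/s): [2.79, 2.79, 3.14, 3.14, 3.14, 3.14].

## Interface

Orientations are given as a rotation vector (axis times angle).
In Python, from workcell import r gives the robot as it stands. The module is installed in compiled form; this text tells all that it offers.
- The arm moves only by the tool send_rows, never from a script. Its argument "commands" is a list that holds one entry, the list of rows, each a list of 5 numbers: the shift along the tool's x, y, z in mm, then the turn about the tool's z in rad, then the closure, from -1 (fully open) to 1 (shut), so that 0 is half open. In form: [[[dx, dy, dz, roll, gripper], ...]]. A call has 1 to 10 rows; each row is the pose to reach, as a shift and turn from the pose measured when the call began, along the tool's axes at that moment; what a row does not reach only later rows make up. A row lasts 1/8 s, in which the tool goes at most 62.5 mm and 10.7 degrees, less where a joint would pass 70% of its speed; a pose out of reach is approached as far as the arm can. A call with a gripper value outside its range is refused whole. The fingers move at their own pace and stop on an object; "grip_force" is the grip in N (left out, the last holds). Time passes only in rows, so rows that repeat a pose let the fingers close. It gives the time, the measured TCP pose, the force and the opening at its end, in the units of the state.
- r.observe(): the state, without advancing time (a new reading comes with each control period).
- r.read_camera(name): name is "scene" or "top"; returns (picture, depth): 480x640x3 uint8, blue, green, red; 480x640 float32, m along the optical axis (not along the pixel's ray), 0 where there is no reading.
- r.get_calibration(name): a dict with "fx", "fy", "cx", "cy" (pixels), "rvec" (rotation vector, rad) and "tvec" (3), from world to camera coordinates, as OpenCV has them. Camera axes: x right, y down, z forward; pixel columns grow to the right and rows downward; lengths in m; the calibration is good to about 2 mm. A picture is of the moment at which its call begins. get_calibration takes no time and is no camera call.
- r.finish_job(): hands the job in, once; it reports no verdict.
The state is a dict: "time_s": time; "q": joint angles; "joint_velocities": joint speeds; "effort": joint torques, N m; "tool_pos": TCP position; "eef_rot": TCP orientation; "ft_force": force on the tool from outside, world axes, zero at the start; "moment": the same for the moment, N m; "gripper_width": finger opening in m.
Only numpy, scipy, OpenCV 4.12 (cv2) and the standard library are available. Lean on these libraries where they do the work, as an engineer would, in place of code of your own. Each camera call takes 0.05 s, during which the arm holds its last target. There are 200 camera calls.

## Working session

There is one attempt and no reset: what is moved stays moved. The work goes in short steps, Python scripts to look and compute and a tool call to move; the robot and the scene stay as the last step left them, time stands still between calls to the robot, and variables do not carry over. Pictures are saved under pics/ and viewed, about 8 in all and at most 12, crops included, and the job is handed in when it is done.

Besides the shell and the picture viewer there is one more tool, called after "Request:" in YAML: its name, and indented under it one key for each argument. send_rows: Moves the arm, as the interface text tells. Its arguments: {"type":"object","properties":{"commands":{"type":"array","items":{"type":"array","items":{"type":"array","items":{"type":"number"}}}},"grip_force":{"type":"number"}},"required":["commands"]}

```bash
mkdir -p pics
cat > h.py <<'E'
import numpy as np, cv2
from scipy.spatial.transform import Rotation as R
from workcell import r
def cam(n):
    im,d=r.read_camera(n); c=r.get_calibration(n)
    K=np.array([[c['fx'],0,c['cx']],[0,c['fy'],c['cy']],[0,0,1]])
    return im,d,K,R.from_rotvec(np.ravel(c['rvec'])).as_matrix(),np.ravel(c['tvec'])
def pts(d,K,Rm,t):
    v,u=np.mgrid[:480,:640]
    P=np.stack([(u-K[0,2])/K[0,0]*d,(v-K[1,2])/K[1,1]*d,d],-1)
    W=(P-t)@Rm; W[d<=0]=np.nan
    return W
def proj(p,K,Rm,t):
    q=(np.atleast_2d(p)@Rm.T+t)@K.T; return q[:,:2]/q[:,2:]
def ray(uv,z,K,Rm,t):
    d=Rm.T@np.linalg.solve(K,[uv[0],uv[1],1]); o=-Rm.T@t
    return o+d*(z-o[2])/d[2]
E
python3 - <<'E'
from h import *
s=r.observe()
for k in s: print(k,np.round(s[k],3))
for n in('scene','top'):
    im,d,K,Rm,t=cam(n); cv2.imwrite(f'pics/{n}0.png',im); print(n,-Rm.T@t,Rm.round(2).tolist(),(d>0).mean())
E
```

```text
time_s 0.0
q [ 1.108  0.088  1.372  0.     1.684 -0.103]
joint_velocities [ 0.     0.     0.001 -0.001 -0.003 -0.   ]
effort [-3.0000e-03 -3.5190e+01 -3.1326e+01 -0.0000e+00  1.1000e-02  0.0000e+00]
tool_pos [0.193 0.514 0.23 ]
eef_rot [-5.62e-01 -3.09e+00  3.00e-03]
ft_force [ 0.486 -0.257  0.52 ]
moment [ 0.054  0.009 -0.005]
gripper_width 0.086
scene [ 0.05627631 -0.40295962  0.74384641] [[0.79, -0.61, -0.01], [-0.42, -0.54, -0.73], [0.44, 0.58, -0.68]] 0.9397102864583333
top [0.39683244 0.14070661 1.46966934] [[0.02, -1.0, -0.01], [-1.0, -0.02, -0.07], [0.07, 0.01, -1.0]] 0.9959342447916667
```

View pics/scene0.png

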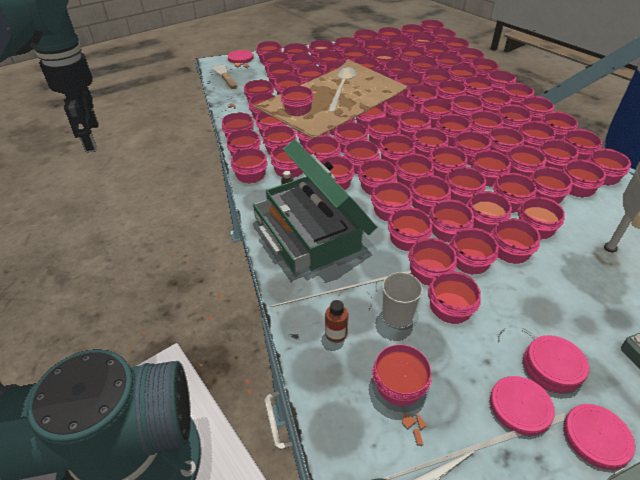

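View pics/top0.png

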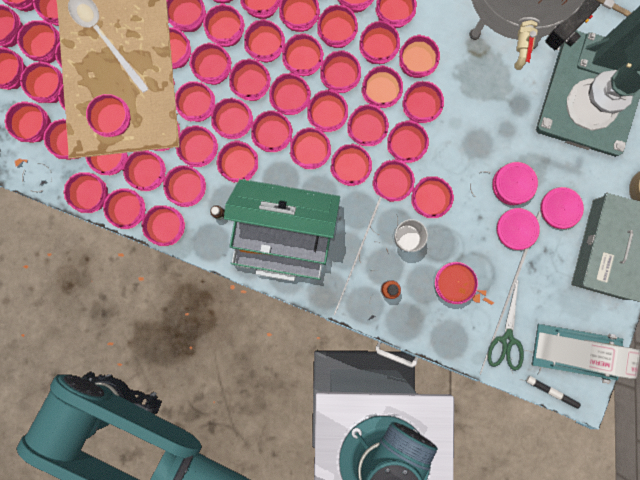

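The scene view shows the chest around (310,215) with the drawer partly out, front facing the cart. The bottle_2 cap is at about (285,178). In the top view the lid spans (225–340, 183–235), the drawer front is near row 275, and the latch is near (283,206).

Run:
```python
from h import *
out=[]
for n,(x0,y0,x1,y1) in (('scene',(225,125,390,285)),('top',(195,165,355,295))):
    im,d,K,Rm,t=cam(n); W=pts(d,K,Rm,t)
    np.savez(f'{n}.npz',im=im,d=d,K=K,Rm=Rm,t=t,W=W)
    print(n,K[0,0])
    out.append(cv2.resize(im[y0:y1,x0:x1],(800,int(800*(y1-y0)/(x1-x0))),interpolation=cv2.INTER_CUBIC)[:600] if 0 else cv2.resize(im[y0:y1,x0:x1],None,fx=3.6,fy=3.6,interpolation=cv2.INTER_CUBIC))
    hsv=cv2.cvtColor(im,cv2.COLOR_BGR2HSV)
    m=np.zeros(im.shape[:2],bool); m[y0:y1,x0:x1]=1
    g=m&(hsv[...,0]>60)&(hsv[...,0]<90)&(hsv[...,1]>90)
    p=W[g&np.isfinite(W[...,0])]
    print('green',len(p),p.min(0),p.max(0))
    # lid plane via RANSAC among points higher than 0.085
    q=p[p[:,2]>0.09]; best=0
    rng=np.random.default_rng(0)
    for _ in range(500):
        a=q[rng.choice(len(q),3,False)]; nn=np.cross(a[1]-a[0],a[2]-a[0]); l=np.linalg.norm(nn)
        if l<1e-5: continue
        nn/=l; inl=abs((q-a[0])@nn)<0.002
        if inl.sum()>best: best=inl.sum(); bi=inl
    c=q[bi].mean(0); nn=np.linalg.svd(q[bi]-c)[2][2]; nn*=-np.sign(nn[0]) 
    print('lid plane',len(q),best,c,nn,'angle',np.arccos(abs(nn[2])),'yaw of normal',np.degrees(np.arctan2(nn[1],nn[0])))
    z=q[bi]; ydir=np.cross([0,0,1],nn); ydir/=np.linalg.norm(ydir); up=np.cross(nn,ydir)
    A=(z-c)@np.c_[ydir,up]; print('ydir',ydir,'up',up,A.min(0),A.max(0))
h=max(o.shape[0] for o in out)
for n,o in zip('st',out): cv2.imwrite(f'pics/crop_{n}.png',o)
```

```text
scene 474.27830293140073
green 643 [0.41461116 0.11419628 0.00860988] [0.59761453 0.35814686 0.18082581]
lid plane 349 274 [0.53330737 0.24737453 0.17051816] [-0.49886498  0.0767201   0.86327733] angle 0.5290690268730722 yaw of normal 171.25701976296617
ydir [-0.15200229 -0.98838014  0.        ] up [ 0.85324617 -0.13122013  0.50472987] [-0.10929836 -0.01599879] [0.12164413 0.01665528]
top 624.9670452608315
green 4284 [ 0.41271365  0.11520293 -0.00304633] [0.63349958 0.35823027 0.18594535]
lid plane 3687 1859 [0.57468697 0.23126928 0.13546932] [-0.82099462  0.12456137 -0.55718246] angle 0.9798074390075621 yaw of normal 171.3728740420998
ydir [-0.15000344 -0.98868547  0.        ] up [-0.5508782   0.08357929  0.83039009] [-0.11814765 -0.05566154] [0.11255315 0.06007242]
```

View pics/crop_s.png

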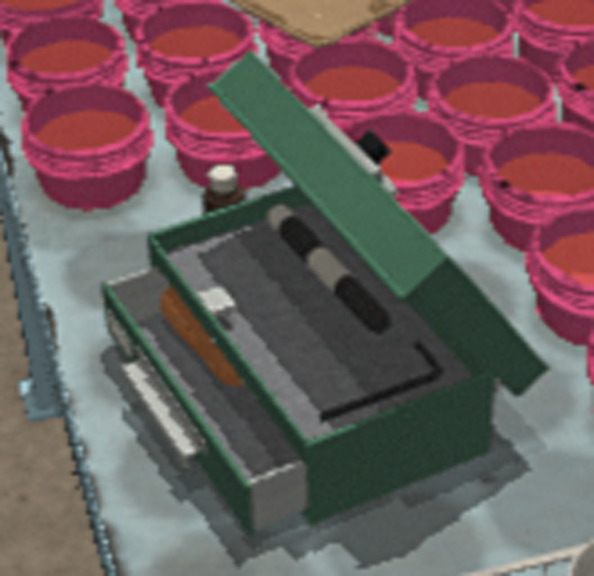

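View pics/crop_t.png

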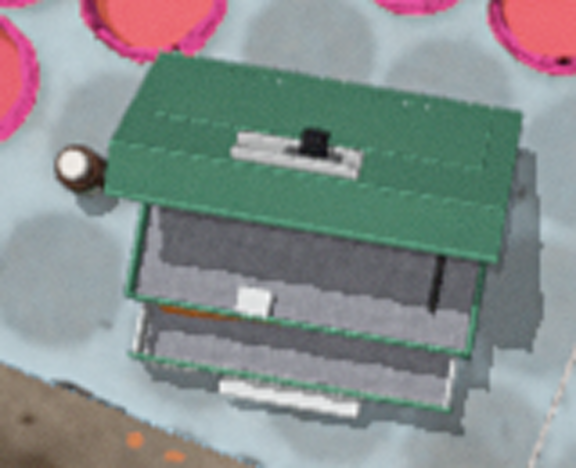

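The side crop shows the lid raised, the tab at (375,148), and the marker and hex key in the tray. In the top crop the body rim front edge runs (130,297)–(470,353), the drawer front top edge (133,352)–(448,408), the pull (220,385)–(358,412), and the tab is at (315,142).

```bash
cat > meas.py <<'E'
from h import *
Z=np.load('top.npz'); K,Rm,t,W=[Z[k] for k in('K','Rm','t','W')]
S=np.load('scene.npz'); sW=S['W']; SK=(S['K'],S['Rm'],S['t'])
f=lambda u,v:(195+u/3.6,165+v/3.6)
g=lambda u,v:(225+u/3.6,125+v/3.6)
def show(n,uv,z,k=(K,Rm,t),Wd=W):
    p=ray(uv,z,*k); i=np.round(uv).astype(int); print(n,np.round(p,4),'depth',np.round(Wd[i[1],i[0]],4)); return p
a=show('rimL',f(132,297),.072); b=show('rimR',f(470,353),.072)
c=show('drwL',f(133,352),.051); e=show('drwR',f(448,408),.051)
h=show('pullL',f(220,388),.031); i=show('pullR',f(358,413),.031)
show('apL',f(108,190),.16);show('apR',f(497,258),.16);show('tab',f(314,135),.18)
show('lidbackL',f(160,55),.08);show('lidbackR',f(520,113),.08)
show('tab_s',g(378,148),.18,SK,sW)
show('rimR_s',g(308,440),.072,SK,sW);show('rimL_s',g(150,237),.072,SK,sW)
show('drwR_s',g(250,528),.0,SK,sW);show('pull_s',g(160,410),.025,SK,sW)
for x,y in((a,b),(c,e),(h,i)): dd=x-y; print('len',np.linalg.norm(dd),'yaw',np.degrees(np.arctan2(-dd[0],dd[1])))
def ch(p,yaw,o): 
    d=np.asarray(p)[:2]-o; cx=np.array([np.cos(yaw),np.sin(yaw)]); return d@cx, d@np.array([-cx[1],cx[0]])
E
python3 meas.py
python3 - <<'E'
from h import *
# fit lid upper face + side profile in heading frame
Z=np.load('top.npz');W=Z['W'];hsv=cv2.cvtColor(Z['im'],cv2.COLOR_BGR2HSV)
g=(hsv[...,0]>60)&(hsv[...,0]<90)&(hsv[...,1]>90); g[:165]=0;g[295:]=0;g[:,:195]=0;g[:,355:]=0
p=W[g]; yaw=np.radians(-8.6); ex=np.array([np.cos(yaw),np.sin(yaw)]); ey=np.array([-ex[1],ex[0]])
X=p[:,:2]@ex; Y=p[:,:2]@ey
m=(Y>.24)&(Y<.42)
for lo in np.arange(.36,.64,.006):
    k=m&(X>lo)&(X<lo+.006)
    if k.sum()>5: print(round(lo+.003,3),k.sum(),np.percentile(p[k,2],[5,50,95]).round(4))
print('Y range upper',np.percentile(Y[p[:,2]>.1],[0.5,99.5]))
E
```

```text
rimL [0.479  0.3539 0.072 ] depth [0.482  0.3637 0.0018]
rimR [0.4483 0.1425 0.072 ] depth [0.4511 0.1416 0.0011]
drwL [0.4455 0.3554 0.051 ] depth [0.4451 0.3556 0.0489]
drwR [0.4142 0.1557 0.051 ] depth [0.415  0.1568 0.0484]
pullL [0.4243 0.302  0.031 ] depth [0.4237 0.3021 0.0322]
pullR [0.4101 0.2133 0.031 ] depth [ 0.4097  0.216  -0.0009]
apL [0.5364 0.3564 0.16  ] depth [0.5359 0.3564 0.1604]
apR [0.5008 0.1277 0.16  ] depth [ 0.5128  0.1263 -0.0007]
tab [0.5685 0.2349 0.18  ] depth [0.5709 0.2362 0.1694]
lidbackL [0.6303 0.3397 0.08  ] depth [0.6323 0.3419 0.0716]
lidbackR [0.598  0.1143 0.08  ] depth [0.6006 0.1151 0.0679]
tab_s [0.5616 0.2222 0.18  ] depth [0.5679 0.2301 0.1732]
rimR_s [0.4522 0.1464 0.072 ] depth [0.4527 0.1456 0.073 ]
rimL_s [0.4831 0.3554 0.072 ] depth [0.4827 0.3533 0.073 ]
drwR_s [0.4238 0.1677 0.    ] depth [0.4154 0.1563 0.0146]
pull_s [0.4245 0.2612 0.025 ] depth [0.4212 0.2573 0.0295]
len 0.21356565447391354 yaw -8.270523751537006
len 0.20210458815984259 yaw -8.908911282412966
len 0.08978373198169146 yaw -9.083561718745809
0.387 36 [0.0442 0.0515 0.0569]
0.423 42 [0.0605 0.0699 0.0769]
0.477 239 [0.1589 0.1632 0.1668]
0.483 251 [0.1598 0.1655 0.1695]
0.489 262 [0.165  0.1696 0.1743]
0.495 265 [0.1682 0.1735 0.1786]
0.501 259 [0.1729 0.1776 0.1826]
0.507 142 [0.17   0.1756 0.1819]
0.513 117 [0.1614 0.1667 0.1728]
0.519 109 [0.1518 0.1564 0.1627]
0.525 108 [0.1423 0.1484 0.1538]
0.531 173 [0.1351 0.1408 0.1465]
0.537 174 [0.1256 0.1313 0.1367]
0.543 176 [0.1169 0.1226 0.1274]
0.549 180 [0.108  0.1133 0.1195]
0.555 170 [0.0976 0.1037 0.1089]
0.561 170 [0.0892 0.0952 0.1007]
0.567 165 [0.079  0.0857 0.0915]
0.573 146 [0.0686 0.0752 0.0803]
0.579 13 [0.0641 0.0677 0.0707]
Y range upper [0.20329306 0.43239862]
```

```bash
cat > go.py <<'E'
# heading frame: X front-to-back, Y left, origin at world origin. usage: go.py X Y z [X Y z ...] (mm)
import sys; from h import *
yaw=np.radians(-8.7); ex=np.array([np.cos(yaw),np.sin(yaw),0]); ey=np.array([-np.sin(yaw),np.cos(yaw),0]); B=np.stack([ex,ey,[0,0,1]])
s=r.observe(); T=R.from_rotvec(s['eef_rot']).as_matrix(); p=np.array(s['tool_pos'])
print('t',round(s['time_s'],2),'head',(B@p*1e3).round(1),'F',(B@s['ft_force']).round(1),'w',round(s['gripper_width'],4),'tilt',np.degrees(np.arccos(-T[2,2])).round(2))
a=T.T@ey; print('roll to align',round(float(np.arctan2(-a[0],a[1])),3))
for q in np.array(sys.argv[1:],float).reshape(-1,3): print(q,(T.T@(B.T@(q/1e3)-p)*1e3).round(1))
E
python3 go.py 335 316 230 335 316 100 335 316 18
```

```text
t 0.2 head [113.5 537.9 230.6] F [-0.1 -0.7 -1.3] w 0.0854 tilt 0.08
roll to align -0.208
[335. 316. 230.] [-262.6 -171.4    0.8]
[335. 316. 100.] [-262.6 -171.2  130.8]
[335. 316.  18.] [-262.6 -171.1  212.8]
```

Request:
send_rows:
  commands:
    - [[-40,-26,0,-0.03,1],[-85,-55,0,-0.07,1],[-130,-85,0,-0.11,1],[-175,-114,0,-0.15,1],[-220,-144,0,-0.19,1],[-263,-171,0,-0.208,1],[-263,-171,50,-0.208,1],[-263,-171,100,-0.208,1],[-263,-171,130,-0.208,1],[-263,-171,130,-0.208,1]]
  grip_force: 40

```text
time_s: 1.45
tool_pos: [0.3772, 0.2605, 0.0978]
eef_rot: [-0.238, -3.126, 0.008]
ft_force: [0.6, -0.2, 1.6]
gripper_width: 0.0001
```

```bash
python3 go.py 335 316 18 363 316 18 390 316 18 402 316 18
```

```text
t 1.45 head [333.5 314.6  97.8] F [ 0.6 -0.2  1.6] w 0.0001 tilt 0.47
roll to align -0.0
[335. 316.  18.] [-2.   1.9 79.8]
[363. 316.  18.] [-30.    1.9  79.6]
[390. 316.  18.] [-57.    1.9  79.4]
[402. 316.  18.] [-69.    1.9  79.4]
```

Request:
send_rows:
  commands:
    - [[0,2,40,0,1],[-2,2,70,0,1],[-2,2,79,0,1],[-2,2,79,0,1],[-15,2,79,0,1],[-28,2,79,0,1],[-36,2,79,0,1],[-44,2,79,0,1],[-52,2,79,0,1],[-55,2,79,0,1]]

```text
time_s: 2.7
tool_pos: [0.4317, 0.2536, 0.0183]
eef_rot: [-0.238, -3.126, 0.008]
ft_force: [-0.8, 0.6, 1.7]
gripper_width: -0.0001
```

```bash
python3 go.py 400 316 18; python3 -c "
from h import *
im=cam('top')[0][225:300,205:345]; cv2.imwrite('pics/d1.png',cv2.resize(im,None,fx=4,fy=4))"
```

```text
t 2.7 head [388.4 316.   18.3] F [-0.8  0.4  1.7] w -0.0001 tilt 0.49
roll to align -0.0
[400. 316.  18.] [-11.6   0.    0.2]
```

View pics/d1.png

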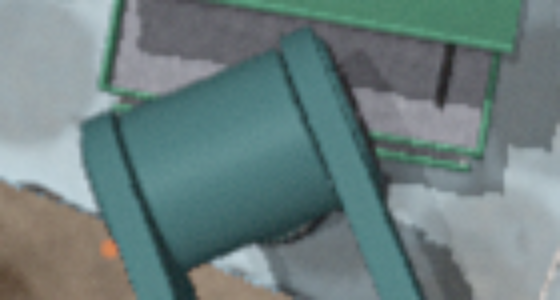

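The arm covers the middle, but the drawer edge is visible at (430,160), now only about 8 mm from the rim at (430,148). The push works, so I'll continue in small steps.

Request:
send_rows:
  commands:
    - [[-2,0,0,0,1],[-4,0,0,0,1],[-6,0,0,0,1],[-8,0,0,0,1],[-8,0,0,0,1]]

```text
time_s: 3.38
tool_pos: [0.4402, 0.2523, 0.0182]
eef_rot: [-0.239, -3.127, 0.008]
ft_force: [-1.1, -0.2, 0.6]
gripper_width: 0.0002
```

Request:
send_rows:
  commands:
    - [[-1,0,0,0,1],[-2,0,0,0,1],[-2,0,0,0,1]]

```text
time_s: 3.75
tool_pos: [0.4406, 0.2522, 0.0182]
eef_rot: [-0.238, -3.123, 0.009]
ft_force: [-6.2, 0.5, 4.3]
gripper_width: 0.0002
```

Request:
send_rows:
  commands:
    - [[-2,0,0,0,1],[-2.5,0,0,0,1],[-2.5,0,0,0,1]]

```text
time_s: 4.12
tool_pos: [0.4406, 0.2522, 0.0182]
eef_rot: [-0.237, -3.118, 0.009]
ft_force: [-8.7, 1.6, 6.5]
gripper_width: -0.0002
```

```bash
python3 go.py 370 316 18 340 316 18 340 280 150 340 252 250
```

```text
t 4.12 head [397.4 315.9  18.2] F [-8.8  0.3  6.5] w -0.0002 tilt 0.92
roll to align -0.0
[370. 316.  18.] [27.4  0.1  0.6]
[340. 316.  18.] [57.4  0.1  1. ]
[340. 280. 150.] [  59.3  -36.8 -130.7]
[340. 252. 250.] [  60.7  -65.5 -230.5]
```

Request:
send_rows:
  commands:
    - [[15,0,0,0,1],[45,0,0,0,1],[55,0,-50,0,1],[57,-20,-100,0,1],[58,-40,-150,0,1],[60,-60,-200,0,1],[61,-66,-235,0,1],[61,-66,-240,0,1],[61,-66,-240,0,1]]

```text
time_s: 5.25
tool_pos: [0.3739, 0.1973, 0.2588]
eef_rot: [-0.237, -3.118, 0.009]
ft_force: [0.4, -0.8, -0.1]
gripper_width: 0.0
```

```bash
python3 go.py 570 251 255 565 251 175;  python3 -c "
from h import *
im=cam('top')[0][175:300,205:345]; cv2.imwrite('pics/d2.png',cv2.resize(im,None,fx=4,fy=4))"
```

```text
t 5.25 head [339.7 251.5 258.8] F [ 0.5 -0.7 -0.1] w 0.0 tilt 0.91
roll to align -0.0
[570. 251. 255.] [-230.3   -0.5    0.5]
[565. 251. 175.] [-2.264e+02  1.000e-01  8.060e+01]
```

View pics/d2.png

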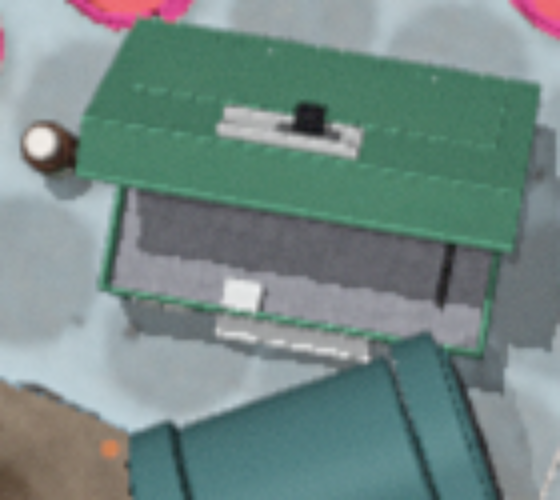

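The drawer is home: only the pull, about (215–370, 335), sticks out below the rim, and the chest and bottle have not moved. Next I'll go behind the lid.

Request:
send_rows:
  commands:
    - [[-40,0,-10,0,1],[-85,0,-10,0,1],[-130,0,-10,0,1],[-175,0,-10,0,1],[-215,0,-5,0,1],[-230,0,0,0,1],[-230,0,30,0,1],[-227,0,65,0,1],[-226,0,81,0,1],[-226,0,81,0,1]]

```text
time_s: 6.55
tool_pos: [0.594, 0.1628, 0.1712]
eef_rot: [-0.236, -3.112, 0.012]
ft_force: [0.4, -0.5, -0.1]
gripper_width: 0.0005
```

```bash
cat > arc.py <<'E'
import subprocess,sys,numpy as np
Xh,s=555.5,115.; a=[]
for th in map(float,sys.argv[1:]):
    x=Xh-s*np.cos(th)+32*np.sin(th)+12; z=45+s*np.sin(th)+32*np.cos(th)
    a+=[f'{x:.1f}','251',f'{z:.1f}']
print(subprocess.run(['python3','go.py']+a,capture_output=True,text=True).stdout)
E
python3 arc.py 1.0 .9 .8 .7 .6 .5 .4 .3 .2 .1 0
```

```text
t 6.55 head [562.6 250.7 171.2] F [ 0.4 -0.5 -0.1] w 0.0005 tilt 1.28
roll to align 0.001
[532.3 251.  159.1] [30.   0.4 12.7]
[521.1 251.  155. ] [41.1  0.4 17.1]
[510.3 251.  149.8] [51.8  0.5 22.5]
[500.2 251.  143.6] [61.8  0.6 28.9]
[490.7 251.  136.3] [71.2  0.6 36.4]
[481.9 251.  128.2] [79.8  0.7 44.7]
[474.  251.  119.3] [87.5  0.8 53.7]
[467.1 251.  109.6] [94.2  0.9 63.6]
[461.1 251.   99.2] [100.    1.   74.1]
[456.3 251.   88.3] [104.6   1.1  85.1]
[452.5 251.   77. ] [108.1   1.2  96.4]
```

Request:
send_rows:
  commands:
    - [[15,0,10,0,1],[30,0,13,0,1],[36,0,15,0,1],[41,0,17,0,1],[47,0,20,0,1],[52,0,22.5,0,1],[57,0,26,0,1],[62,0,29,0,1],[67,0,33,0,1],[71,0,36.5,0,1]]

```text
time_s: 7.8
tool_pos: [0.5224, 0.1733, 0.1356]
eef_rot: [-0.235, -3.111, 0.012]
ft_force: [-0.2, 0.9, 3.0]
gripper_width: -0.0001
```

```bash
python3 arc.py .6 .5 .4 .3 .2 .1 0;  python3 -c "
from h import *
im=cam('scene')[0][100:300,200:400]; cv2.imwrite('pics/d3.png',cv2.resize(im,None,fx=3,fy=3))"
```

```text
t 7.8 head [490.1 250.3 135.6] F [-0.3  0.9  3. ] w -0.0001 tilt 1.34
roll to align 0.001
[490.7 251.  136.3] [-0.6  0.7 -0.7]
[481.9 251.  128.2] [8.1 0.8 7.6]
[474.  251.  119.3] [15.8  0.8 16.6]
[467.1 251.  109.6] [22.5  0.9 26.5]
[461.1 251.   99.2] [28.3  1.1 37. ]
[456.3 251.   88.3] [32.8  1.2 48. ]
[452.5 251.   77. ] [36.4  1.3 59.4]
```

View pics/d3.png

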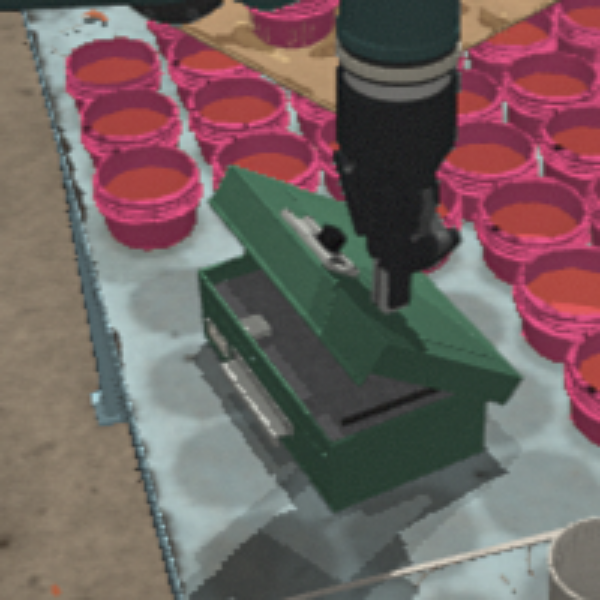

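The lid is coming down as planned with the fingertip at (395,300), clear of the latch at (320,240). I'll carry on.

Request:
send_rows:
  commands:
    - [[4,0,4,0,1],[8,0,8,0,1],[12,0,12,0,1],[16,0,17,0,1],[19.5,0,22,0,1],[22.5,0,27,0,1],[25.5,0,32,0,1],[28.5,0,37,0,1],[31,0,42.5,0,1],[33,0,48,0,1]]

```text
time_s: 9.1
tool_pos: [0.4876, 0.178, 0.0873]
eef_rot: [-0.235, -3.109, 0.013]
ft_force: [-0.4, 1.1, 2.2]
gripper_width: -0.0
```

Request:
send_rows:
  commands:
    - [[1,0,3,0,1],[2,0,6,0,1],[3,0,9,0,1],[3,0,11,0,1],[3,0,11,0,1]]

```text
time_s: 9.72
tool_pos: [0.4842, 0.1784, 0.0771]
eef_rot: [-0.235, -3.108, 0.013]
ft_force: [-2.6, 1.0, 4.9]
gripper_width: -0.0002
```

```bash
python3 arc.py 0
```

```text
t 9.72 head [451.6 249.5  77.1] F [-2.7  0.6  4.9] w -0.0002 tilt 1.47
roll to align 0.001
[452.5 251.   77. ] [-0.9  1.5  0.1]
```

Request:
send_rows:
  commands:
    - [[0,0,2,0,1],[0,0,3,0,1],[0,0,4,0,1],[0,0,4,0,1]]

```text
time_s: 10.22
tool_pos: [0.4842, 0.1784, 0.0769]
eef_rot: [-0.235, -3.11, 0.013]
ft_force: [-7.8, -1.2, 17.4]
gripper_width: -0.0002
```

```bash
python3 arc.py 0
```

```text
t 10.22 head [451.7 249.6  76.9] F [-7.5 -2.4 17.4] w -0.0002 tilt 1.4
roll to align 0.001
[452.5 251.   77. ] [-0.8  1.4 -0.1]
```

Request:
send_rows:
  commands:
    - [[0,0,-10,0,1],[0,-10,-40,0,1],[0,-30,-70,0,1],[50,-60,-80,0,1],[95,-80,-80,0,1],[95,-80,-80,0,1]]

```text
time_s: 10.98
tool_pos: [0.3778, 0.1133, 0.1595]
eef_rot: [-0.236, -3.109, 0.013]
ft_force: [0.6, -0.3, -0.6]
gripper_width: -0.0
```

```bash
python3 go.py
python3 - <<'E'
from h import *
for n,(y0,y1,x0,x1) in (('top',(185,275,205,345)),('scene',(155,275,240,400))):
    im,d,K,Rm,t=cam(n); W=pts(d,K,Rm,t); np.savez(n+'1.npz',im=im,W=W,K=K,Rm=Rm,t=t)
    hsv=cv2.cvtColor(im,cv2.COLOR_BGR2HSV); g=(hsv[...,0]>60)&(hsv[...,0]<90)&(hsv[...,1]>90)
    m=np.zeros_like(g); m[y0:y1,x0:x1]=1; p=W[g&m&(W[...,2]>.06)&(W[...,2]<.1)]
    print(n,len(p),np.percentile(p,[1,50,99],axis=0).round(4).tolist())
    c=p.mean(0); v=np.linalg.svd(p[abs(p[:,2]-np.median(p[:,2]))<.006]-c)[2][2]; print('normal',v*np.sign(v[2]))
    k=(im.max(2)<55)&m; nn,l,st,ce=cv2.connectedComponentsWithStats(k.astype(np.uint8))
    for i in range(1,nn):
        if st[i,4]>8: print('dark',st[i],ce[i].round(1),ray(ce[i],.093,K,Rm,t).round(4))
im1=cv2.resize(np.load('top1.npz')['im'][185:275,205:345],None,fx=4,fy=4); im2=cv2.resize(np.load('scene1.npz')['im'][155:275,240:380],None,fx=4,fy=4)
cv2.imwrite('pics/e1.png',cv2.resize(np.vstack([im1,im2]),None,fx=.7,fy=.7))
E
```

```text
t 10.97 head [356.3 169.1 159.5] F [ 0.6 -0.2 -0.6] w -0.0 tilt 1.42
roll to align 0.0
top 5780 [[0.4482, 0.1272, 0.07], [0.5286, 0.2367, 0.0773], [0.5996, 0.3574, 0.0846]]
normal [-8.56971887e-04  5.46635467e-04  9.99999483e-01]
dark [218 214   7   4  16] [221.1 215.4] [0.5487 0.3764 0.093 ]
dark [274 248   8   5  22] [278.2 250.3] [0.4737 0.2476 0.093 ]
scene 497 [[0.4485, 0.1224, 0.0704], [0.5561, 0.2229, 0.0785], [0.6052, 0.359, 0.0816]]
normal [ 1.89310900e-04 -2.66326205e-03  9.99996436e-01]
dark [ 260  155   50   87 2249] [285.8 192.7] [0.4995 0.2998 0.093 ]
dark [277 155  11   1  11] [282. 155.] [0.5767 0.4278 0.093 ]
dark [268 159  19   4  19] [277.  161.1] [0.5525 0.4137 0.093 ]
dark [288 158  13   4  13] [294.  159.8] [0.5877 0.3927 0.093 ]
```

View pics/e1.png

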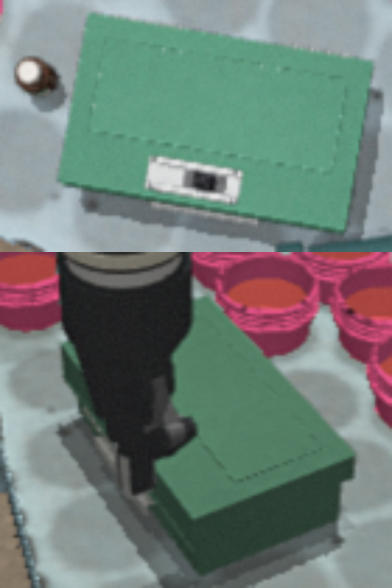

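The lid is flat, with its top at z ≈ 0.077 in both views. The tab is at top pixel (278,250), heading X ≈ 433, Y ≈ 317. I'll approach it from its right.

```bash
python3 go.py 434 268 150 434 268 87 434 290 87 434 312 87
```

```text
t 11.07 head [359.  170.2 160.1] F [-0.  -0.4  0.7] w 0.0001 tilt 1.3
roll to align 0.001
[434. 268. 150.] [-75.3  97.8   7.6]
[434. 268.  87.] [-76.6  98.4  70.6]
[434. 290.  87.] [-76.6 120.4  70.4]
[434. 312.  87.] [-76.6 142.4  70.1]
```

Request:
send_rows:
  commands:
    - [[-25,33,2,0,1],[-50,65,5,0,1],[-75,98,8,0,1],[-76,98,40,0,1],[-76.5,98,60,0,1],[-76.5,98,70,0,1],[-76.5,98,70.5,0,1],[-76.5,98,70.5,0,1]]

```text
time_s: 12.08
tool_pos: [0.4703, 0.1991, 0.088]
eef_rot: [-0.236, -3.113, 0.011]
ft_force: [-1.2, -0.6, 0.6]
gripper_width: 0.0002
```

```bash
python3 go.py 434 290 87 434 300 87 434 312 87
```

```text
t 12.07 head [434.8 268.   88. ] F [-1.1 -0.7  0.6] w 0.0002 tilt 1.19
roll to align 0.001
[434. 290.  87.] [ 0.8 22.   0.8]
[434. 300.  87.] [ 0.8 32.   0.7]
[434. 312.  87.] [ 0.8 44.   0.6]
```

Request:
send_rows:
  commands:
    - [[0.5,6,0.7,0,1],[0.5,12,0.7,0,1],[0.5,18,0.7,0,1],[0.5,22,0.7,0,1],[0.5,26,0.7,0,1],[0.5,30,0.7,0,1],[0.5,34,0.7,0,1],[0.5,36,0.7,0,1]]

```text
time_s: 13.08
tool_pos: [0.4752, 0.2347, 0.0869]
eef_rot: [-0.236, -3.113, 0.013]
ft_force: [-0.2, -0.9, 1.9]
gripper_width: -0.0001
```

```bash
python3 go.py 434 312 87
```

```text
t 13.07 head [434.2 303.8  86.9] F [-0.  -0.9  1.9] w -0.0001 tilt 1.22
roll to align 0.001
[434. 312.  87.] [ 0.2  8.2 -0.1]
```

Request:
send_rows:
  commands:
    - [[0,2,0,0,1],[0,4,0,0,1],[0,6,0,0,1],[0,8,0,0,1],[0,8,0,0,1]]

```text
time_s: 13.7
tool_pos: [0.4765, 0.2428, 0.0869]
eef_rot: [-0.235, -3.113, 0.012]
ft_force: [-0.5, -1.1, 1.3]
gripper_width: -0.0004
```

Request:
send_rows:
  commands:
    - [[0,1,0,0,1],[0,2,0,0,1],[0,2.5,0,0,1],[0,2.5,0,0,1]]

```text
time_s: 14.2
tool_pos: [0.4769, 0.2454, 0.0869]
eef_rot: [-0.235, -3.113, 0.012]
ft_force: [-0.6, -1.0, 1.0]
gripper_width: 0.0004
```

```bash
python3 go.py
```

```text
t 14.2 head [434.3 314.7  86.9] F [-0.4 -1.1  1. ] w 0.0004 tilt 1.2
roll to align 0.001
```

Request:
send_rows:
  commands:
    - [[0,1,0,0,1],[0,2,0,0,1],[0,3,0,0,1],[0,3,0,0,1]]

```text
time_s: 14.7
tool_pos: [0.4772, 0.2475, 0.0868]
eef_rot: [-0.235, -3.113, 0.015]
ft_force: [-1.0, -4.8, 2.9]
gripper_width: 0.0002
```

Request:
send_rows:
  commands:
    - [[0,1,0,0,1],[0,2,0,0,1],[0,2.5,0,0,1],[0,2.5,0,0,1]]

```text
time_s: 15.2
tool_pos: [0.4772, 0.2477, 0.0868]
eef_rot: [-0.236, -3.112, 0.023]
ft_force: [-1.3, -8.6, 3.1]
gripper_width: 0.0003
```

```bash
python3 go.py
```

```text
t 15.2 head [434.3 317.   86.8] F [ 0.  -8.7  3.1] w 0.0003 tilt 1.46
roll to align 0.0
```

The tab has hit its stop: 8.7 N, with no further motion. I'll back off, rise and check.

Request:
send_rows:
  commands:
    - [[0,-8,0,0,1],[0,-20,0,0,1],[0,-22,-40,0,1],[20,-40,-80,0,1],[60,-60,-110,0,1],[105,-90,-120,0,1],[145,-120,-120,0,1],[145,-130,-120,0,1],[145,-130,-120,0,1]]

```text
time_s: 16.32
tool_pos: [0.3173, 0.1424, 0.212]
eef_rot: [-0.238, -3.113, 0.021]
ft_force: [0.1, 0.1, -0.1]
gripper_width: 0.0
```

```bash
python3 go.py
python3 - <<'E'
from h import *
im,d,K,Rm,t=cam('top'); W=pts(d,K,Rm,t)
m=np.zeros((480,640),bool); m[185:275,205:345]=1
hsv=cv2.cvtColor(im,cv2.COLOR_BGR2HSV); g=(hsv[...,0]>60)&(hsv[...,0]<90)&(hsv[...,1]>90)&m
p=W[g&(W[...,2]>.06)&(W[...,2]<.1)]; print(np.percentile(p,[1,50,99],axis=0).round(4).tolist()); c=p.mean(0); print(np.linalg.svd(p-c)[2][2])
k=(im.max(2)<55)&m; n,l,st,ce=cv2.connectedComponentsWithStats(k.astype(np.uint8))
for i in range(1,n):
    if st[i,4]>8: print(st[i],ray(ce[i],.093,K,Rm,t).round(4))
b=cam('scene')[0]
a=cv2.resize(im[185:305,205:465],None,fx=3,fy=3); b=cv2.resize(b[150:300,220:480],None,fx=3,fy=3)
cv2.imwrite('pics/f.png',cv2.resize(np.vstack([a,b]),None,fx=.73,fy=.73))
E
```

```text
t 16.32 head [292.1 188.8 212. ] F [ 0.1  0.1 -0.1] w 0.0 tilt 1.34
roll to align -0.001
[[0.4479, 0.1274, 0.07], [0.5286, 0.2366, 0.0773], [0.5997, 0.3573, 0.0842]]
[ 5.27373393e-03 -5.90846740e-04 -9.99985919e-01]
[218 214   7   4  15] [0.5484 0.3756 0.093 ]
[266 246   8   6  30] [0.4775 0.2663 0.093 ]
```

View pics/f.png

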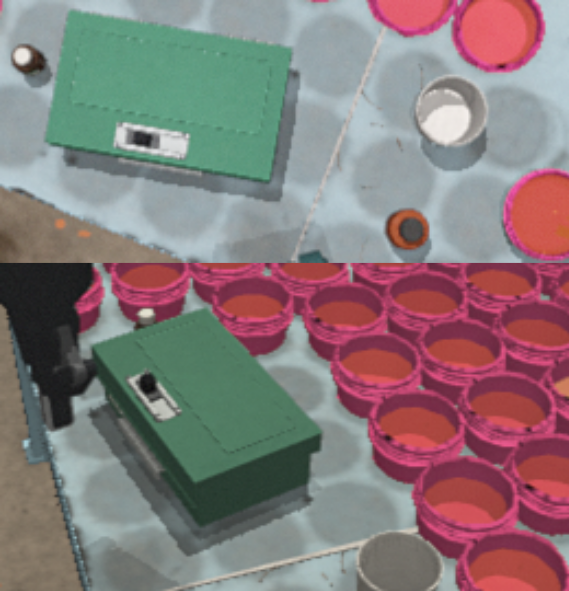

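The lid is flat and shut, and the tab is at the left end of its slot (top view 145,140). It moved about 19 mm by camera. The chest, cup and bottles are unmoved, so I'm handing in.

```bash
python3 -c "
from workcell import r
print(r.finish_job(), r.observe()['time_s'])"
```

```text
the job is handed in; nothing more can be done
the job is handed in; nothing more can be done
```

The chest is shut and latched, and the job was handed in at about 16.4 s of robot time. With the shut fingertips I pushed the drawer home, swung the lid down, then pushed the thumb tab to the left.

| Step | Where it stopped | Force at the stop |
|---|---|---|
| Drawer | Moved no further | About 9 N |
| Lid | Upper face at about 77 mm, level to about 0.005 rad | About 17 N down |
| Latch tab | Moved about 19 mm by camera (18 mm nominal), no further | About 9 N |

- **Chest:** the last top picture shows the lid outline within 0.5 mm of where it was before the latch push. The chest showed no visible shift in earlier pictures.
- **Bystanders:** in the last pictures the cup and both bottles stand where they were. I did not measure them or check the pink tub separately.
- **Hex key and marker:** I never touched them, but the shut lid hides them, so I could not check them at the end.
- **Other checks:** none failed. Forces stayed well under the limits.

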